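# Hang the part carrier on the conveyor rail behind its anti-jump lip

## Task

Pick up the hooked carrier with the test piece, lift its hook over the front lip of the short conveyor rail, and lower it until the hook tip hangs in the channel behind the lip. Feel gently along the channel floor for the seat pocket and let the hook down into it until it is fully home, never pressing or hitting the rail hard (stay below 25 N), then let go so that the carrier hangs upright and still; leave the gauges and the V block lying about where they are.

Things in the scene. Friction and masses are not known exactly. Their poses are not given: they have to be found in the camera images.
- carrier: Hooked carrier, loose, 0.2-0.4 kg, upright on the desk: C-shaped aluminium frame, open to its +x. Origin: centre of tray underside, z up. Tray 70 (x) x 60 (y) x 8 mm; steel test piece fixed on it, top z = 28. Spine plate x -21..-15, 36 wide (y), to z = 150. Bridge from spine to hook tip at z 142-150, 24 wide. The lip goes into the 11 mm gap between spine and tip.
- hook_tip (a point): Centre of the lower end face of the hook tip, at (0, 0, 106) mm in the carrier's frame, same axes. The tip is a plate hanging from the bridge, 8 mm thick (x -4..4) and 24 mm wide (y -12..12), z = 106 to 142.
- grip (a point): Where to pinch the black grip block above the hook tip, at (0, 0, 172) mm in the carrier's frame, same axes. The block is 14 (x) x 24 (y) mm, z = 150 to 191, free on all sides: pinch it from above across its 24 mm, fingers closing along the carrier's y.
- rail: Short aluminium conveyor rail on a grey stand, fixed. Origin: centre of base underside on the desk, z up; rail along y, front with the lip towards -x. Base 110 x 230 x 12 mm, posts 20 mm thick at y = +-90. Rail 200 mm long, underside z = 127, back wall x 8..12, top z = 181. Grey cheeks before the lip at y +-91..99, x -46..-12, up to z = 165. Carrier hangs with its x, y along the rail's.
- lip_top (a point): Middle of the top edge of the anti-jump lip, (-10, 0, 175) mm in the rail's frame, same axes. The lip is an upright wall 4 mm thick (x -12..-8) along the whole rail; the hook tip must pass over it from the front. With the tip in the middle of the channel, spine and tip clear it by 3 and 4 mm.
- channel_mid (a point): Middle of the channel at the height of its floor, (0, 0, 153) mm in the rail's frame, same axes. Channel 16 mm wide (x -8..8). Its floor is a dark steel liner, firmly clamped, with one gap 30 mm long in y: the seat pocket, 10 mm deeper (z = 143, where the tip rests when home). The pocket's middle is anywhere from y = -35 to +35; no pose tells where: find it by feel or eye.
- micrometer: Outside micrometer lying flat, 35 x 119 x 18 mm; origin at the centre of its underside. Leave alone.
- ring_gauge: Setting ring lying flat, 39 mm across, 14 mm high; origin at the centre of its underside. Leave alone.
- dial_indicator: Dial indicator lying on its back, 104 x 55 x 20 mm; origin at the centre of its underside. Leave alone.
- v_block: Small steel V block, 44 x 32 x 30 mm; origin at the centre of its underside. Leave alone.

How it is judged:
On the way:
1. the hook tip has been lifted above the top of the lip, before or over the rail (z of hook_tip in the frame of rail above 0.176 m and y of hook_tip in the frame of rail between -0.085 and 0.085 m and x of hook_tip in the frame of rail between -0.12 and 0.02 m), for 0.05 s.
At the end, for the whole second after the job is handed in: The carrier hangs free on the rail, released, upright within 0.12 rad and still (under 30 mm/s), with the hook tip behind the lip and its lower end within 3.5 mm of the pocket floor (143 mm above the desk; lying on the channel floor 10 mm higher does not count) (z of hook_tip in the frame of rail between 0.139 and 0.1465 m and x of hook_tip in the frame of rail between -0.009 and 0.009 m and y of hook_tip in the frame of rail between -0.045 and 0.045 m and angle between carrier's own z axis and vertical below 0.12 rad and linear speed of carrier below 0.03 m/s and contact force between the fingers and carrier below 0.1 N); the robot touches nothing.
It fails at once if the carrier is pressed on or knocked against the rail with 25 N or more (contact force between carrier and rail above 25 N).
It fails at once if a gauge or the V block lying about is shifted by more than 20 mm (distance of any of micrometer, ring_gauge, dial_indicator, v_block from where it was at the start of the episode above 0.02 m).
It also fails if it takes over 72 s, if anything falls off the work surface, if the arm or the gripper's body presses on something with over 40 N, if the wrist force passes 120 N, or if a joint passes its speed limit or range.

## Robot

A 7-joint arm with a two-finger parallel gripper is mounted at the origin on a cart in front of the work surface, level with it; the furniture and walls round the work are solid. World frame = base frame: x ahead of the robot, y to its left, z up, the work surface at z = 0. Lengths are in m, angles in rad, forces in N, time in s.
With the tool pointing down it reaches from about 0.4 to 0.85 m from the base axis. Payload 10.4 kg.
Tool frame: the origin (TCP) lies on the centre line of the jaws, within the pads' length; the fingertips stand 11 mm ahead of it and the grasp point (between the pads) lies 8 mm behind it; z points along the fingers, y is the line along which they close (so a half turn about z gives the same grasp; the last joint's range is limited). The gripper opens to 87 mm and grips with 3 to 60 N. Pads are 19 mm wide; open, the fingers measure 117 mm over their backs; the gripper's body (75 mm by 190 mm) begins 51 mm behind the grasp point.
Start: joints at [-1.258, 0.332, -0.065, 1.46, 0.022, 1.35, -0.088], TCP at [0.206, 0.59, 0.234] pointing down, gripper open.
Joint ranges: [-2.6, 2.6], [-0.5, 2.12], [-1.47, 1.34], [0.16, 2.42], [-1.27, 4.41], [0.06, 2.06], [-2.6, 2.6]. Speed limits (rad/s): [2.22, 2.22, 2.79, 2.79, 3.14, 3.14, 3.14].

## Interface

Orientations are given as a unit quaternion [x, y, z, w].
In Python, from bench import r gives the robot as it stands.
- The arm moves only by the shell command python3 -m pendant 'ROWS' [OPENING] [FORCE]. ROWS is JSON, a list of rows, each a list of 4 numbers: the shift along the tool's x, y, z in m, then the turn about the tool's z in rad. A call has 1 to 8 rows; each row shifts and turns the commanded pose from where the row before left it, along the tool's axes as they then stand; what a row does not reach is not made up. A row lasts 1/12 s, in which the tool goes at most 41.7 mm and 7.16 degrees, less where a joint would pass 70% of its speed; a pose out of reach is approached as far as the arm can. A call with a gripper value outside its range is refused whole. OPENING is the opening, from 0 (shut) to 1 (fully open), set as the call begins (- or left out, the last holds). The fingers move at their own pace and stop on an object; FORCE is the grip in N (left out, the last holds). Time passes only in rows, so rows that do not move let the fingers close. It gives the time, the measured TCP pose, the force, the opening and the grip force at its end, in the units of the state.
- r.read_state(): the state, without advancing time (a new reading comes with each control period).
- r.camera(name): name is "scene" or "top" or "wrist"; returns a dict with "img" (420x560x3 uint8, red, green, blue), "camera_matrix" (3x3 intrinsics, pixels), "xyz" and "attitude" of the camera in the world. Camera axes: x right, y down, z forward; pixel columns grow to the right and rows downward; lengths in m; the calibration is good to about 2 mm. A picture is of the moment at which its call begins. There is no depth.
- r.close_job(): hands the job in; it is judged then, once.
Trained networks look in the newest picture that a camera, given by its name, has taken for a name from the list of things; names that differ only in an ending like _2 or _b are one class to them, and where a whole thing is asked for, a point or a joint stands for the part that bears it (a point fixed in the world has none). Each returns a list of dicts, best first, with "score" (0 to 1); they miss things now and then, are a little off and sometimes report something else, mostly with a low value. They report only what shows in the picture. A call takes as long as a camera call.
- r.outline_of(thing, camera): "mask" (420x560 bool, what is visible of it) and "bbox" ([centre column, centre row, width, height] in pixels, round what is visible of it).
The state is a dict: "time": time; "joint_positions": joint angles; "joint_vel": joint speeds; "joint_torque": joint torques, N m; "ee_pos": TCP position; "eef_rot": TCP orientation; "ft_force": force on the tool from outside, world axes, zero at the start; "torque": the same for the moment, N m; "width": finger opening in m; "grip_force": force on a finger pad.
Only numpy, scipy, OpenCV 4.12 (cv2) and the standard library are available. Lean on these libraries where they do the work, as an engineer would, in place of code of your own. Each camera call takes 0.05 s, during which the arm holds its last target. There are 200 camera calls.

## Working session

There is one attempt and no reset: what is moved stays moved. The work goes in short steps, Python scripts to look and compute and a shell command to move; the robot and the scene stay as the last step left them, time stands still between calls to the robot, and variables do not carry over. Pictures are saved under pics/ and viewed, at most 11 in all, crops included, and the job is handed in when it is done.

```bash
mkdir -p pics
cat > h.py <<'E'
from bench import r
import numpy as np, cv2
from scipy.spatial.transform import Rotation as R
def cam(n):
    c=r.camera(n); K=np.array(c["camera_matrix"]); a=np.array(c["attitude"],float)
    M=a if a.shape==(3,3) else R.from_quat(a).as_matrix()
    return c["img"],K,np.array(c["xyz"]),M
def ray(px,K,p,M,z):
    d=M@np.linalg.inv(K)@np.array([px[0],px[1],1.]); return p+d*(z-p[2])/d[2]
def proj(X,K,p,M):
    q=(np.atleast_2d(X)-p)@M; q=q@K.T; return q[:,:2]/q[:,2:]
E
python3 - <<'E'
from h import *
s=r.read_state(); print({k:np.round(s[k],3) for k in s})
ims=[]
for n in ["scene","top"]:
    img,K,p,M=cam(n); print(n,K.round(1).tolist(),p.round(3),M.round(3).tolist())
    im=img[:,:,::-1].copy()
    for t in ["carrier","rail","micrometer","ring_gauge","dial_indicator","v_block","grip","hook_tip"]:
        o=r.outline_of(t,n)
        for d in o[:1]:
            print(n,t,round(d["score"],2),np.round(d["bbox"],1), ray(d["bbox"][:2],K,p,M,0.01).round(3))
    cv2.imwrite(f"pics/{n}0.png",im)
E
```

```text
{'time': np.float64(0.0), 'joint_positions': array([-1.258,  0.333, -0.065,  1.461,  0.022,  1.35 , -0.089]), 'joint_vel': array([-0.   ,  0.002, -0.   , -0.001, -0.001, -0.001, -0.002]), 'joint_torque': array([-0.0000e+00, -6.2323e+01,  2.5000e-02, -3.8991e+01, -6.1000e-02,
        3.9000e-02,  0.0000e+00]), 'ee_pos': array([0.206, 0.59 , 0.233]), 'eef_rot': array([ 0.167,  0.986, -0.001, -0.   ]), 'ft_force': array([0.145, 0.502, 0.05 ]), 'torque': array([ 0.025,  0.01 , -0.072]), 'grip_force': np.float64(0.0), 'width': np.float64(0.087)}
scene [[396.1, 0.0, 280.4], [0.0, 396.1, 213.5], [0.0, 0.0, 1.0]] [ 0.047 -0.631  0.828] [[0.795, -0.423, 0.435], [-0.607, -0.568, 0.556], [0.012, -0.706, -0.708]]
scene carrier 0.62 [214.4 172.2  34.1  65.8] [0.493 0.29  0.01 ]
scene rail 0.91 [314.7 211.2  79.6 109.9] [ 0.637 -0.041  0.01 ]
scene micrometer 0.74 [259.6 265.1  36.3  25.9] [ 0.393 -0.106  0.01 ]
scene ring_gauge 0.74 [312.6 214.1  80.2 106.1] [ 0.624 -0.047  0.01 ]
scene dial_indicator 0.66 [268.9 170.1  16.1  14.2] [0.642 0.193 0.01 ]
scene v_block 0.92 [348.5 353.2  21.7  24.5] [ 0.409 -0.416  0.01 ]
scene grip 0.85 [211.9 172.6  25.   63.4] [0.486 0.293 0.01 ]
scene hook_tip 0.95 [216.8 172.2  25.9  59.3] [0.499 0.285 0.01 ]
top [[538.6, 0.0, 272.9], [0.0, 538.6, 212.0], [0.0, 0.0, 1.0]] [ 0.24  -0.078  1.32 ] [[0.028, -0.975, 0.223], [-1.0, -0.026, 0.012], [-0.006, -0.223, -0.975]]
top carrier 0.83 [154.6 245.8  38.7  31.7] [0.446 0.227 0.01 ]
top rail 0.94 [294.1 194.3 118.1  62.4] [ 0.586 -0.114  0.01 ]
top micrometer 0.58 [289.9 273.4  53.5  17.2] [ 0.387 -0.107  0.01 ]
top ring_gauge 0.45 [219.8 276.6  13.2   8.6] [0.374 0.063 0.01 ]
top dial_indicator 0.87 [172.1 170.8  27.7  32. ] [0.639 0.198 0.01 ]
top v_block 0.65 [418.3 270.9  21.   19.9] [ 0.401 -0.419  0.01 ]
top grip 0.66 [156.8 245.   37.1  34.7] [0.448 0.222 0.01 ]
top hook_tip 0.86 [157.2 246.9  36.2  33. ] [0.443 0.221 0.01 ]
```

View pics/scene0.png

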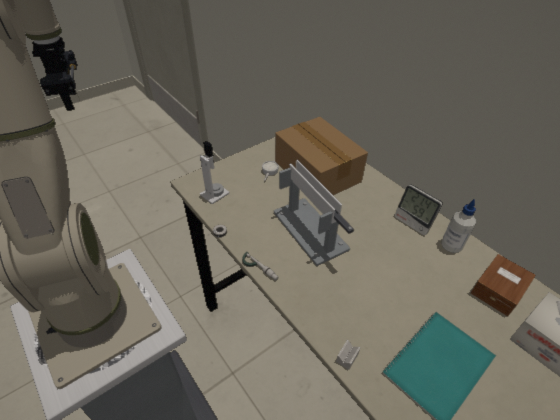

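View pics/top0.png

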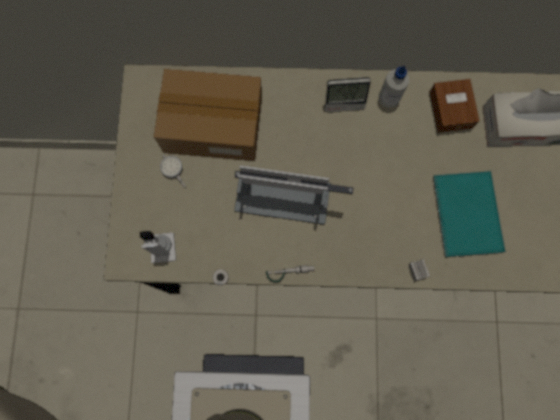

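The scene picture shows the carrier upright at about (212,172), tray at (213,193) with the grip block on top at (208,148); the rail is at (315,210) with its lip and cheeks towards the robot. In the top picture the carrier is at (157,246), the rail at (283,195) and turned slightly, the ring at (220,277) and the micrometer at (290,271). I'll fit the box models to the masks.

```bash
cat > fit.py <<'E'
from h import *
from scipy.optimize import differential_evolution, minimize
def box(x0,x1,y0,y1,z0,z1): return np.array([[x,y,z] for x in(x0,x1) for y in(y0,y1) for z in(z0,z1)])/1000
CAR=[box(-35,35,-30,30,0,8),box(-21,-15,-18,18,8,150),box(-21,4,-12,12,142,150),box(-4,4,-12,12,106,142),box(-7,7,-12,12,150,191)]
RAIL=[box(-55,55,-115,115,0,12),box(-10,10,-100,-80,12,127),box(-10,10,80,100,12,127),box(-12,12,-100,100,127,153),box(8,12,-100,100,127,181),box(-12,-8,-100,100,127,175),box(-46,-12,-99,-91,135,165),box(-46,-12,91,99,135,165)]
def place(b,q): 
    c,s=np.cos(q[2]),np.sin(q[2]); return b@np.array([[c,s,0],[-s,c,0],[0,0,1]])+[q[0],q[1],q[3] if len(q)>3 else 0]
S=4
def sil(model,q,K,p,M):
    m=np.zeros((420*S//2,560*S//2),np.uint8)
    for b in model:
        u=proj(place(b,q),K,p,M)*(S//2)
        cv2.fillConvexPoly(m,cv2.convexHull(np.round(u*16).astype(np.int32).reshape(-1,1,2)),1,shift=4)
    return m
def iou(q,model,views):
    t=0
    for mask,K,p,M in views:
        m=sil(model,q,K,p,M); t+=(m&mask).sum()/max(1,(m|mask).sum())
    return -t/len(views)
def mk(thing,n):
    img,K,p,M=cam(n); o=r.outline_of(thing,n)
    return (cv2.resize(o[0]["mask"].astype(np.uint8),None,fx=S//2,fy=S//2,interpolation=cv2.INTER_NEAREST),K,p,M),img
def fit(model,views,bounds):
    o=differential_evolution(iou,bounds,args=(model,views),seed=1,maxiter=60,popsize=15,tol=1e-6,polish=False)
    return o.x,o.fun
def edges(im,model,q,K,p,M,f=1,off=(0,0)):
    for b in model:
        u=(proj(place(b,q),K,p,M)-off)*f
        for i in range(8):
            for j in (1,2,4):
                if not i&j: cv2.line(im,tuple(int(v) for v in u[i].round()),tuple(int(v) for v in u[i|j].round()),(0,255,0),1)
E
python3 - <<'E'
from fit import *
V={}
for t,mod,c in [("carrier",CAR,(0.43,0.21)),("rail",RAIL,(0.57,-0.11))]:
    vs=[];ims={}
    for n in ["scene","top"]: 
        v,ims[n]=mk(t,n); vs.append(v)
    for sub in (vs,vs[:1],vs[1:]):
        q,f=fit(mod,sub,[(c[0]-.08,c[0]+.08),(c[1]-.08,c[1]+.08),(-1,1) if t=="rail" else (-3.2,3.2)]); print(t,q.round(4),round(f,3))
        if len(sub)==2: Q=q
    V[t]=(Q,vs,ims)
rows=[]
for k,n in enumerate(["scene","top"]):
    im=V["carrier"][2][n][:,:,::-1].copy(); a=[]
    for t,mod,o in (("carrier",CAR,[(175,130),(115,205)][k]),("rail",RAIL,[(265,150),(230,150)][k])):
        w,h=(80,80) if t=="carrier" else (130,120)
        cr=cv2.resize(im[o[1]:o[1]+h,o[0]:o[0]+w],(390,300) if t=="rail" else (300,300))
        f=300/h if t=="rail" else 300/w
        fx=np.array([390/130,300/120]) if t=="rail" else 300/80
        edges(cr,mod,V[t][0],*V[t][1][k][1:],fx,o); a.append(cr)
    rows.append(np.hstack(a))
cv2.imwrite("pics/fit0.png",np.vstack(rows))
E
```

```text
carrier [0.4456 0.2106 0.1508] -0.916
carrier [0.446  0.2094 0.1792] -0.925
carrier [0.4441 0.2104 0.1505] -0.939
rail [ 0.581  -0.0852 -0.1221] -0.908
rail [ 0.5811 -0.0853 -0.1204] -0.909
rail [ 0.5808 -0.083  -0.123 ] -0.91
```

View pics/fit0.png

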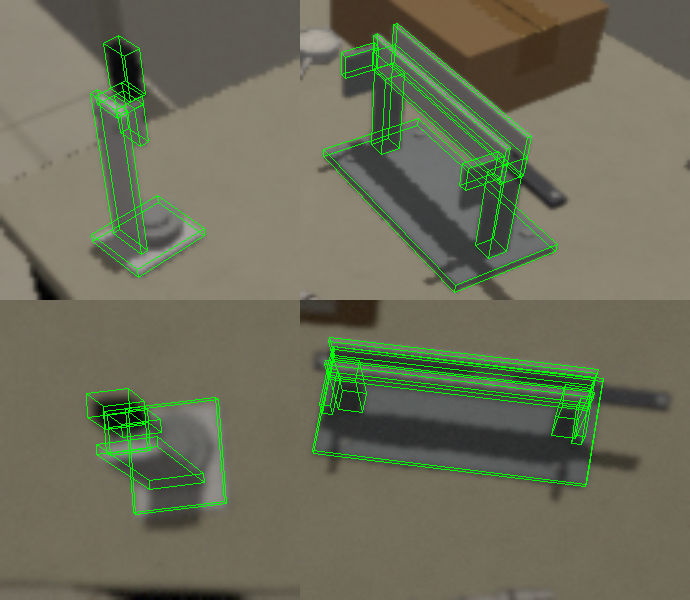

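The rail fit lies well on the image; the carrier is within a few mm. Rail is at (0.581,-0.085), yaw -0.122, and the carrier at (0.446,0.211), yaw 0.15, spine towards the robot. I'll move above the carrier.

```bash
cat >> h.py <<'E'
def to(x,y,z,yaw):
    """turn about tool z, then shift in tool axes after the turn; tool y along yaw+90deg (mod 180)"""
    s=r.read_state(); A=R.from_quat(s["eef_rot"]).as_matrix(); ty=np.arctan2(A[1,1],A[0,1])
    w=(yaw+np.pi/2-ty+np.pi/2)%np.pi-np.pi/2
    B=R.from_rotvec([0,0,w]).as_matrix()@A
    print("t",round(float(s["time"]),2),"pos",s["ee_pos"].round(4),"turn",round(-w,4),"shift",(B.T@(np.array([x,y,z])-s["ee_pos"])).round(4),"tilt",A[:,2].round(4),"F",s["ft_force"].round(2))
E
python3 -m pendant '[[-0.029,-0.023,-0.005,0],[-0.029,-0.023,-0.005,0],[-0.029,-0.023,-0.005,0],[-0.029,-0.023,-0.005,0],[-0.029,-0.023,-0.005,0],[-0.029,-0.023,-0.005,0],[-0.029,-0.023,-0.005,0],[-0.029,-0.023,-0.005,0]]' 1
python3 -m pendant '[[-0.029,-0.023,-0.005,0],[-0.029,-0.023,-0.005,0],[-0.029,-0.023,-0.005,0],[0,0,0,-0.12],[0,0,0,-0.12],[0,0,0,-0.12],[0,0,0,-0.12],[0,0,0,0]]'
python3 - <<'E'
from fit import *
to(.446,.211,.29,.15)
img,K,p,M=cam("wrist"); print(p,M.round(3).tolist())
im=img[:,:,::-1].copy(); edges(im,CAR,(.4456,.2106,.1508),K,p,M); cv2.imwrite("pics/w1.png",im)
E
```

```text
time: 1.97
ee_pos: [0.365, 0.3383, 0.2741]
eef_rot: [0.167, 0.986, 0.0, 0.0]
ft_force: [0.7, 0.1, -0.2]
width: 0.0867
grip_force: 0.0
time: 2.63
ee_pos: [0.4238, 0.246, 0.2887]
eef_rot: [-0.075, 0.997, 0.0, 0.0]
ft_force: [-0.4, -0.8, -0.3]
width: 0.0873
grip_force: 0.0
t 2.63 pos [0.4238 0.246  0.2887] turn -0.0002 shift [-0.0167 -0.0379 -0.0013] tilt [ 1.e-04  2.e-04 -1.e+00] F [-0.36 -0.75 -0.34]
[0.35776809 0.23538188 0.43867451] [[-0.15, 0.959, 0.242], [0.989, 0.145, 0.037], [0.0, 0.244, -0.97]]
```

View pics/w1.png

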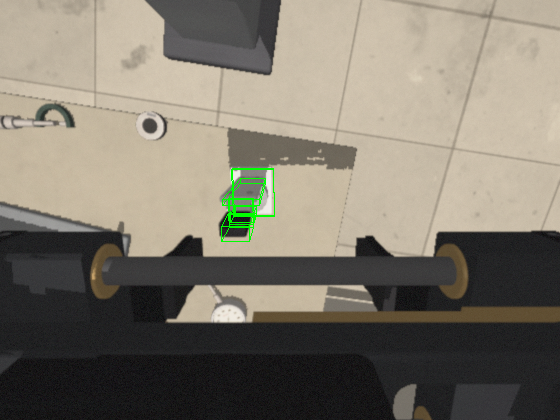

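The wrist picture shows the carrier at (246,200) between the open fingers' line, its model lying within a couple of pixels (tray box ~3 px right of the white edge); ring at (151,125). Refining with all three views.

Run:
```python
from fit import *
vs=[mk("carrier",n)[0] for n in ["wrist","scene","top"]]
for sub in (vs[:1],vs):
    q,f=fit(CAR,sub,[(.42,.47),(.185,.235),(-.1,.4)]); print(q.round(4),round(f,3))
# tray white border + grip by colour in wrist view
img,K,p,M=cam("wrist"); im=cv2.resize(img[150:260,190:310,::-1],None,fx=5,fy=5,interpolation=cv2.INTER_CUBIC)
edges(im,CAR,q,K,p,M,5,(190,150)); cv2.imwrite("pics/w2.png",im); print(K[0,0])
to(q[0],q[1],.29,q[2])
```

```text
[0.4416 0.208  0.1372] -0.954
[0.4428 0.2074 0.0928] -0.853
302.9270199457418
t 3.03 pos [0.4238 0.2462 0.2886] turn 0.0501 shift [-0.0153 -0.0403 -0.0014] tilt [ 1.e-04  1.e-04 -1.e+00] F [-0.31  0.47 -0.41]
```

View pics/w2.png

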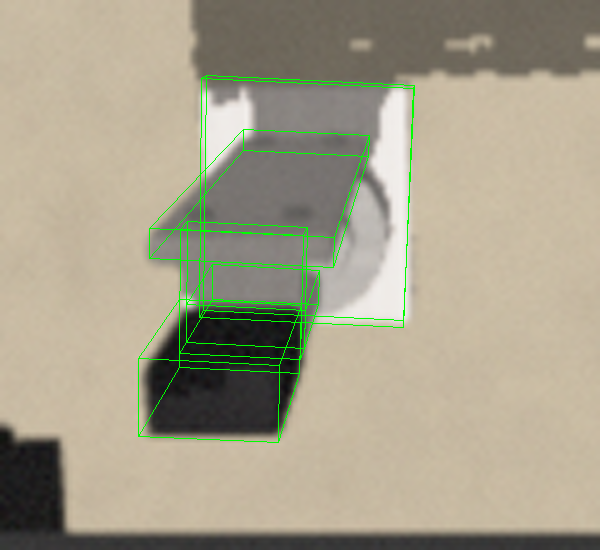

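```bash
python3 -m pendant '[[-0.0065,-0.02,0,0.01],[-0.0065,-0.02,0,0],[0,0,0.02,0],[0,0,0.03,0],[0,0,0.03,0],[0,0,0.025,0],[0,0,0.0185,0],[0,0,0,0]]'
python3 - <<'E'
from fit import *
to(.4425,.2085,.165,.14)
v,img=mk("carrier","wrist"); im=img[:,:,::-1].copy(); edges(im,CAR,(.4425,.2085,.14),*v[1:]); cv2.imwrite("pics/w3.png",im)
E
```

```text
time: 3.7
ee_pos: [0.4403, 0.2072, 0.1615]
eef_rot: [-0.067, 0.998, -0.001, -0.002]
ft_force: [-0.3, -0.0, -0.4]
width: 0.0872
grip_force: 0.0
t 3.7 pos [0.4403 0.2072 0.1615] turn -0.0065 shift [-0.0024  0.0009 -0.0035] tilt [-0.0048 -0.0033 -1.    ] F [-0.3  -0.04 -0.37]
```

View pics/w3.png

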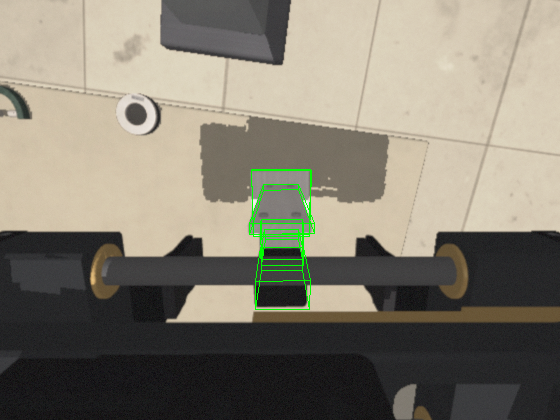

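The grip block is at (282,277), centred between the fingers, and the model matches. Close and lift a little.

```bash
python3 -m pendant '[[-0.0015,0,0,0],[0,0,0,0],[0,0,0,0],[0,0,0,0],[0,0,0,0],[0,0,0,0],[0,0,0,0],[0,0,0,0]]' 0 30
python3 -m pendant '[[0,0,0,0],[0,0,0,0],[0,0,0,0],[0,0,0,0]]'
python3 -m pendant '[[0,0,-0.01,0],[0,0,-0.02,0],[0,0,-0.03,0],[0,0,-0.03,0],[0,0,0,0],[0,0,0,0],[0,0,0,0],[0,0,0,0]]'
python3 - <<'E'
from fit import *
to(.4425,.2085,.165,.14)
vs=[mk("carrier",n)[0] for n in ["wrist","scene","top"]]
for sub in (vs[1:2],vs[2:],vs):
    q,f=fit(CAR,sub,[(.42,.47),(.185,.235),(-.1,.4),(.05,.12)]); print(q.round(4),round(f,3))
E
```

```text
time: 4.47
ee_pos: [0.4436, 0.2085, 0.1651]
eef_rot: [-0.067, 0.998, 0.0, -0.0]
ft_force: [0.4, 0.2, -0.5]
width: 0.0416
grip_force: 0.0
time: 4.8
ee_pos: [0.4436, 0.2085, 0.165]
eef_rot: [-0.067, 0.998, 0.0, -0.0]
ft_force: [0.1, 0.3, -0.0]
width: 0.0236
grip_force: 29.9
time: 5.47
ee_pos: [0.4429, 0.2081, 0.2536]
eef_rot: [-0.067, 0.998, -0.001, -0.001]
ft_force: [-0.3, 0.1, -4.2]
width: 0.0236
grip_force: 30.0
t 5.47 pos [0.4429 0.2081 0.2536] turn -0.0058 shift [0.0002 0.0005 0.0886] tilt [-0.0022 -0.0014 -1.    ] F [-0.31  0.13 -4.19]
[0.4562 0.2349 0.0451 0.0669] -0.795
[0.4313 0.2071 0.3997 0.05  ] -0.491
[0.4425 0.2073 0.1418 0.0859] -0.643
```

Held; weight ~4 N. Turn to the rail's yaw and go to a stand-off in front of it.

```bash
python3 -m pendant '[[0,0,0,0.06],[0,0,0,0.08],[0,0,0,0.08],[0,0,0,0.038],[-0.003,-0.015,0.001,0],[-0.005,-0.025,0.001,0],[-0.005,-0.03,0.001,0],[-0.006,-0.034,0.001,0]]'
python3 -m pendant '[[-0.006,-0.034,0,0],[-0.006,-0.034,0,0],[-0.005,-0.034,0,0],[-0.005,-0.034,0,0],[-0.002,-0.022,0,0],[0,-0.012,0,0],[0,0,0,0],[0,0,0,0]]'
python3 - <<'E'
from fit import *
Q=(.581,-.0852,-.122)
to(.452,-.069,.249,-.122)
a,ia=mk("rail","wrist"); im=ia[:,:,::-1].copy(); 
edges(im,RAIL,Q,*a[1:])
q,f=fit(RAIL,[a],[(.56,.60),(-.105,-.065),(-.2,-.04)]); print(q.round(4),round(f,3))
cv2.imwrite("pics/w4.png",im)
img,K,p,M=cam("top"); o=(225,155)
cr=cv2.resize(img[155:225,225:345,::-1],None,fx=6.5,fy=6.5,interpolation=cv2.INTER_CUBIC)
cr=cv2.convertScaleAbs(cr,alpha=1.8)
cv2.imwrite("pics/t4.png",cr)
E
```

```text
time: 6.43
ee_pos: [0.4494, 0.1027, 0.2508]
eef_rot: [0.061, 0.998, 0.0, -0.0]
ft_force: [0.8, -0.4, -4.2]
width: 0.0237
grip_force: 30.0
time: 7.1
ee_pos: [0.4524, -0.0684, 0.251]
eef_rot: [0.062, 0.998, 0.0, -0.0]
ft_force: [-0.1, 1.2, -4.0]
width: 0.0235
grip_force: 29.9
t 7.1 pos [ 0.4524 -0.0684  0.251 ] turn -0.0025 shift [ 0.0004 -0.0006  0.002 ] tilt [-0.e+00  6.e-04 -1.e+00] F [-0.06  1.17 -3.98]
[ 0.56   -0.065  -0.1998] -0.075
```

View pics/w4.png

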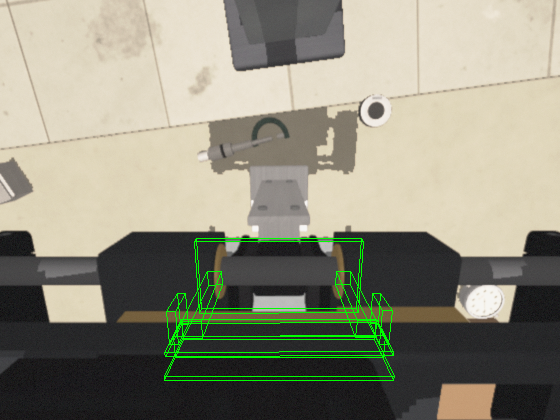

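View pics/t4.png

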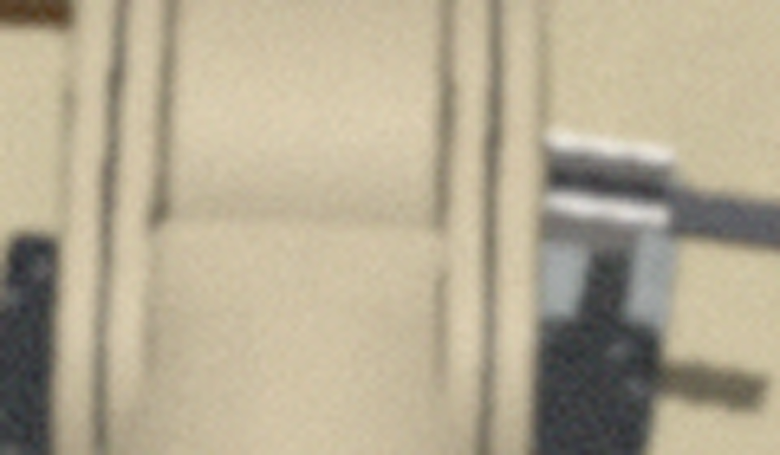

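The wrist view looks back at the robot, so the rail is hidden behind the gripper, and the top view is now covered by the arm. I'll sample the channel floor brightness in the first top picture, and refine the rail from the lip/wall edges there.

Run:
```python
from fit import *
Q=(.581,-.0852,-.122)
_,K,p,M=cam("top"); im=cv2.imread("pics/top0.png"); g=im.astype(np.float32).mean(2)
ys=np.arange(-70,71,5)
for xs,z in (((2,4,6),153),):
    for x in xs:
        P=place(np.array([[x,y,z] for y in ys])/1000,Q); u=proj(P,K,p,M).astype(np.float32)
        print(x,cv2.remap(g,u[:,0].copy(),u[:,1].copy(),cv2.INTER_LINEAR).ravel().astype(int))
print(ys)
o=np.array((235,160)); cr=cv2.resize(im[160:200,235:335],None,fx=8,fy=8,interpolation=cv2.INTER_CUBIC); cr=cv2.convertScaleAbs(cr,alpha=1.3)
low=cr.copy()
for a,b in (((-10,-100,175),(-10,100,175)),((10,-100,181),(10,100,181)),((2,-100,153),(2,100,153))):
    u=(proj(place(np.array([a,b])/1000,Q),K,p,M)-o+.5)*8
    cv2.line(low,tuple(int(v) for v in u[0]),tuple(int(v) for v in u[1]),(0,255,0),1)
im2=cv2.imread("pics/scene0.png")
cv2.imwrite("pics/c5.png",cv2.resize(np.vstack([cr,low]),None,fx=.9,fy=.9))
```

```text
2 [52 48 48 53 50 49 57 74 76 80 79 76 74 56 48 54 54 48 51 54 49 52 56 49
 50 55 52 50 53]
4 [42 40 35 42 41 37 47 67 69 69 70 71 65 47 42 45 42 40 41 44 40 42 44 43
 43 45 42 42 41]
6 [42 43 44 42 45 43 47 63 65 65 65 66 60 49 47 41 43 42 43 44 45 44 43 46
 44 43 45 45 43]
[-70 -65 -60 -55 -50 -45 -40 -35 -30 -25 -20 -15 -10  -5   0   5  10  15
  20  25  30  35  40  45  50  55  60  65  70]
```

View pics/c5.png

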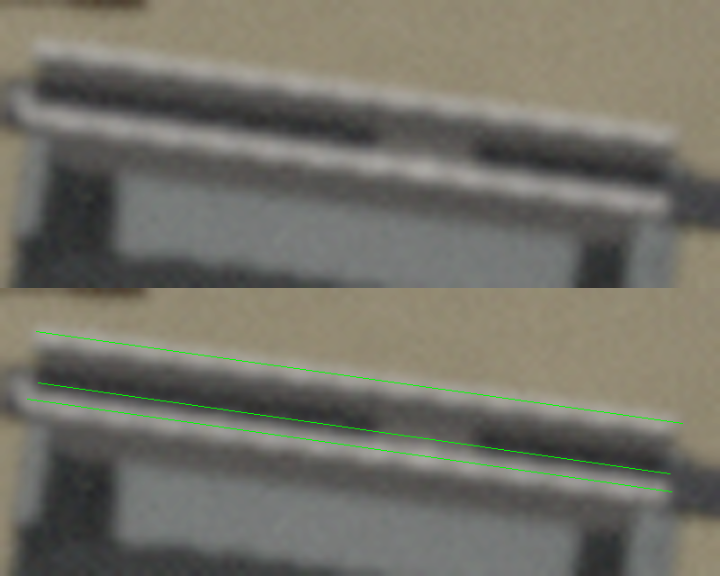

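The crop shows the lighter gap in the dark liner at display x 372–478, so the pocket spans rail y ≈ -39..-7 mm, centre about -23 mm; the model lines lie ~5 display px (≈1.5 mm) too far from the robot. Going over the channel at the pocket.

```bash
python3 -m pendant '[[-0.01,-0.006,0.001,0],[-0.02,-0.006,0,0],[-0.025,-0.006,0,0],[-0.025,-0.006,0,0],[-0.02,0,0,0],[-0.01,0,0,0],[0,0,0,0],[0,0,0,0]]'
python3 -m pendant '[[-0.008,0,0,0],[-0.008,0,0,0],[-0.0035,0,0,0],[0,0,0,0],[0,0,0,0],[0,0,0,0]]'
python3 - <<'E'
from fit import *
to(.5784,-.108,.249,-.122)
img,K,p,M=cam("scene"); s=r.read_state(); e=s["ee_pos"]; z=e[2]-.165
o=np.array((280,130)); f=7
cr=cv2.resize(img[130:215,280:390,::-1],None,fx=f,fy=f,interpolation=cv2.INTER_CUBIC); cr=cv2.convertScaleAbs(cr,alpha=1.3)
edges(cr,CAR,(e[0]-.0012,e[1],-.122,z),K,p,M,f,o-.5)
c2=RAIL[5:6]; edges(cr,c2,(.58,-.085,-.122),K,p,M,f,o-.5)
cv2.imwrite("pics/s6.png",cr)
E
```

```text
time: 7.97
ee_pos: [0.5586, -0.1054, 0.2494]
eef_rot: [0.061, 0.998, -0.0, -0.001]
ft_force: [-0.2, 0.2, -4.5]
width: 0.0239
grip_force: 30.0
time: 8.47
ee_pos: [0.5778, -0.1086, 0.25]
eef_rot: [0.062, 0.998, 0.0, -0.0]
ft_force: [0.8, -0.7, -3.9]
width: 0.024
grip_force: 30.0
t 8.47 pos [ 0.5778 -0.1086  0.25  ] turn -0.002 shift [-0.0005  0.0007  0.001 ] tilt [-2.e-04  1.e-04 -1.e+00] F [ 0.82 -0.67 -3.91]
```

View pics/s6.png

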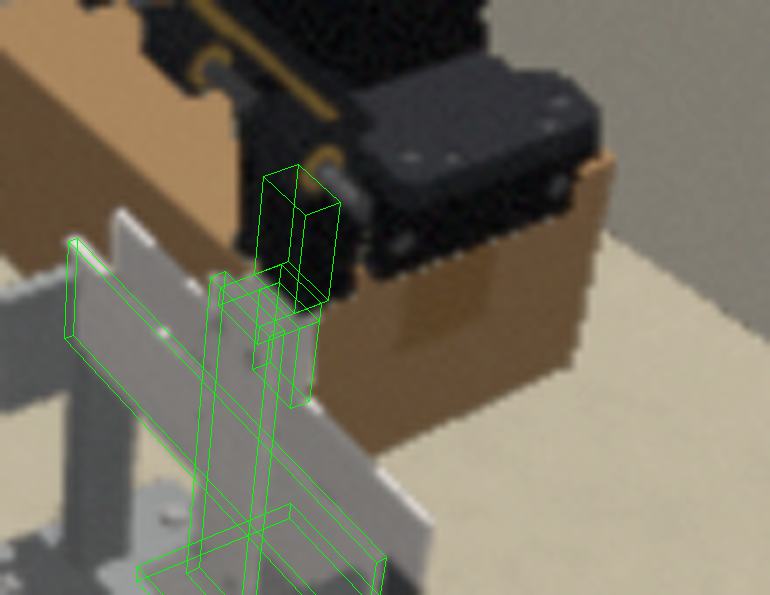

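Model and picture agree: the spine is before the lip, the tip (lower end at about (290,405)) over the channel. Lowering gently.

```bash
python3 -m pendant '[[0,0,0.006,0],[0,0,0.004,0],[0,0,0.003,0],[0,0,0.0015,0],[0,0,0.0015,0],[0,0,0.0015,0],[0,0,0,0]]'
python3 -m pendant '[[0,0,0.0015,0],[0,0,0.0015,0],[0,0,0.0015,0],[0,0,0,0]]'
python3 - <<'E'
from fit import *
to(.578,-.1085,.249,-.122)
E
```

```text
time: 9.1
ee_pos: [0.578, -0.1085, 0.2322]
eef_rot: [0.062, 0.998, 0.0, -0.0]
ft_force: [0.1, 0.0, -3.6]
width: 0.0236
grip_force: 30.0
time: 9.43
ee_pos: [0.5779, -0.1084, 0.2277]
eef_rot: [0.062, 0.998, 0.0, -0.0]
ft_force: [0.3, 0.0, -4.9]
width: 0.0236
grip_force: 30.0
t 9.43 pos [ 0.5779 -0.1084  0.2277] turn -0.0018 shift [-0.0001 -0.     -0.0213] tilt [-4.e-04  1.e-04 -1.e+00] F [ 0.32  0.02 -4.89]
```

```bash
python3 -m pendant '[[0,0,0.002,0],[0,0,0.002,0],[0,0,0.002,0],[0,0,0.002,0],[0,0,0.002,0],[0,0,0.002,0],[0,0,0.001,0],[0,0,0,0]]'
python3 -m pendant '[[0,0,0.001,0],[0,0,0.001,0],[0,0,0.0005,0],[0,0,0,0]]'
python3 -m pendant '[[0,0,0.001,0],[0,0,0,0]]'
```

```text
time: 10.1
ee_pos: [0.5779, -0.1084, 0.2147]
eef_rot: [0.062, 0.998, 0.0, -0.0]
ft_force: [0.4, 0.4, -2.7]
width: 0.0236
grip_force: 30.0
time: 10.43
ee_pos: [0.578, -0.1085, 0.2124]
eef_rot: [0.062, 0.998, 0.0, -0.0]
ft_force: [0.0, -0.3, -3.1]
width: 0.0237
grip_force: 30.0
time: 10.6
ee_pos: [0.578, -0.1085, 0.2114]
eef_rot: [0.062, 0.998, 0.0, -0.0]
ft_force: [-0.1, -0.3, -3.4]
width: 0.0236
grip_force: 30.0
```

Nearly at floor height, no contact yet; carry on in 1 mm steps.

```bash
python3 -m pendant '[[0,0,0.001,0],[0,0,0,0]]'
python3 -m pendant '[[0,0,0.001,0],[0,0,0,0]]'
python3 -m pendant '[[0,0,0.001,0],[0,0,0,0]]'
```

```text
time: 10.77
ee_pos: [0.578, -0.1085, 0.2103]
eef_rot: [0.062, 0.998, 0.0, -0.0]
ft_force: [0.2, 0.1, -4.2]
width: 0.0237
grip_force: 30.0
time: 10.93
ee_pos: [0.578, -0.1085, 0.2093]
eef_rot: [0.062, 0.998, 0.0, -0.0]
ft_force: [-0.8, -0.1, -3.1]
width: 0.0235
grip_force: 30.0
time: 11.1
ee_pos: [0.578, -0.1085, 0.2083]
eef_rot: [0.062, 0.998, 0.0, -0.0]
ft_force: [-0.0, -0.2, -4.5]
width: 0.0241
grip_force: 30.0
```

Past the floor height freely: it's in the pocket. Down to the pocket floor.

```bash
python3 -m pendant '[[0,0,0.001,0],[0,0,0.001,0],[0,0,0.001,0],[0,0,0,0]]'
python3 -m pendant '[[0,0,0.001,0],[0,0,0.001,0],[0,0,0,0]]'
python3 -m pendant '[[0,0,0.0007,0],[0,0,0,0]]'
python3 -m pendant '[[0,0,0.0007,0],[0,0,0,0]]'
```

```text
time: 11.43
ee_pos: [0.5779, -0.1085, 0.2052]
eef_rot: [0.062, 0.998, 0.0, -0.0]
ft_force: [-0.3, -0.6, -3.5]
width: 0.0237
grip_force: 30.0
time: 11.68
ee_pos: [0.578, -0.1085, 0.2033]
eef_rot: [0.062, 0.998, 0.0, -0.0]
ft_force: [0.5, -0.0, -2.7]
width: 0.0238
grip_force: 30.0
time: 11.85
ee_pos: [0.578, -0.1085, 0.2027]
eef_rot: [0.062, 0.998, 0.0, -0.0]
ft_force: [-0.0, 0.5, -2.9]
width: 0.0237
grip_force: 30.0
time: 12.02
ee_pos: [0.5781, -0.1085, 0.2022]
eef_rot: [0.062, 0.998, 0.0, 0.0]
ft_force: [-0.6, 0.6, -3.6]
width: 0.0237
grip_force: 30.0
```

```bash
python3 -m pendant '[[0,0,0.0006,0],[0,0,0,0],[0,0,0,0]]'
python3 -m pendant '[[0,0,0.0005,0],[0,0,0,0],[0,0,0,0]]'
```

```text
time: 12.27
ee_pos: [0.5783, -0.1085, 0.2021]
eef_rot: [0.062, 0.998, 0.0, 0.0]
ft_force: [-1.2, 0.7, 4.4]
width: 0.0242
grip_force: 30.0
time: 12.52
ee_pos: [0.5784, -0.1086, 0.202]
eef_rot: [0.062, 0.998, 0.0, 0.001]
ft_force: [-2.6, 0.5, 8.3]
width: 0.0233
grip_force: 30.0
```

Contact at TCP z 0.202, exactly the home height (tip at 143 mm). Relieve the load, release, and withdraw upwards.

```bash
python3 -m pendant '[[0,0,-0.0007,0],[0,0,0,0],[0,0,0,0]]' - 10
python3 -m pendant '[[0,0,0,0],[0,0,0,0],[0,0,0,0],[0,0,0,0],[0,0,0,0],[0,0,0,0],[0,0,0,0],[0,0,0,0]]' 0.7
python3 - <<'E'
from fit import *
to(.578,-.1085,.27,-.122)
E
```

```text
time: 12.77
ee_pos: [0.5784, -0.1086, 0.2021]
eef_rot: [0.062, 0.998, 0.0, 0.0]
ft_force: [-0.6, 0.4, 4.5]
width: 0.0241
grip_force: 10.0
time: 13.43
ee_pos: [0.578, -0.1085, 0.2017]
eef_rot: [0.062, 0.998, 0.0, -0.0]
ft_force: [-0.0, 0.2, 0.1]
width: 0.0595
grip_force: 0.0
t 13.43 pos [ 0.578  -0.1085  0.2017] turn -0.0018 shift [ 0.      0.     -0.0683] tilt [-0.e+00  1.e-04 -1.e+00] F [-0.03  0.2   0.08]
```

```bash
python3 -m pendant '[[0,0,-0.005,0],[0,0,-0.01,0],[0,0,-0.02,0],[0,0,-0.03,0],[0,0,-0.03,0],[0,0,-0.03,0],[0,0,0,0],[0,0,0,0]]'
python3 -m pendant '[[0.03,0,0,0],[0.03,0,0,0],[0.03,0,0,0],[0.03,0,0,0],[0,0,0,0],[0,0,0,0],[0,0,0,0],[0,0,0,0]]'
python3 - <<'E'
from fit import *
v,img=mk("carrier","scene"); K,p,M=v[1:]
q,f=fit(CAR,[v],[(.56,.60),(-.13,-.09),(-.25,0),(.01,.08)]); print(q.round(4),f)
o=np.array((260,110)); f=6
cr=cv2.resize(img[110:210,260:390,::-1],None,fx=f,fy=f,interpolation=cv2.INTER_CUBIC); cr=cv2.convertScaleAbs(cr,alpha=1.3)
edges(cr,CAR,(.577,-.1084,-.122,.037),K,p,M,f,o-.5)
cv2.imwrite("pics/s7.png",cr)
E
```

```text
time: 14.1
ee_pos: [0.5788, -0.1089, 0.3292]
eef_rot: [0.062, 0.998, 0.0, 0.002]
ft_force: [-0.1, 0.6, -1.0]
width: 0.0609
grip_force: 0.0
time: 14.77
ee_pos: [0.4594, -0.0936, 0.3264]
eef_rot: [0.062, 0.998, -0.0, -0.0]
ft_force: [-0.4, -0.2, -0.3]
width: 0.061
grip_force: 0.0
[ 0.5966 -0.0904 -0.1438  0.011 ] -0.7479458675688738
```

View pics/s7.png

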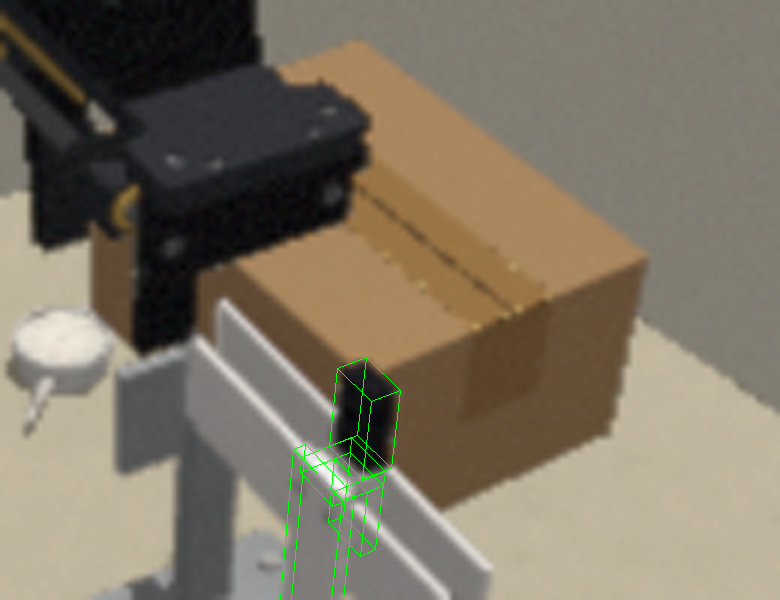

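The picture shows the grip block at (365,415), upright and matching the home model, with the gripper clear and the dial in place at (60,345). Handing in.

```bash
python3 -c "
from bench import r
print(r.close_job())"
```

```text
the job is handed in; nothing more can be done
None
```

The carrier hangs upright in the seat pocket, released, with its tip about 143 mm above the desk; contact force stayed at about 12 N or less, and I handed the job in at about 15 s of the 72 s (no verdict came back).

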